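# Move a freshly varnished prop disc to the drying stand with a spatula

## Task

The large round plywood disc has just been varnished, so the gripper must not touch it: take the spatula by its handle, slide the blade under the disc between the two battens it lies on, and lift it off. Carry it to the tall drying stand and lower it gently, without dropping it, so that it lies flat on both rails, centred on the stand. Then draw the spatula out and lay it down flat on the table, clear of the stand.

Things in the scene. Friction and masses are not known exactly. Their poses are not given: they have to be found in the camera images.
- disc: large round plywood disc, 130 mm across, 8 mm thick, about 70 g; starts flat, centred, on the battens of its rest. Not the square panel on the other, identical rest, nor the 80 mm disc on the table. Origin: centre of its underside, z up
- spatula: steel spatula, 180 g, flat on the table at the robot's right. Origin: level with the blade's underside, below the grip place; x to the tip, z up. In mm: wooden handle: bar along x, 20 wide, 24 high, centre at z = 45, x = -65 to 50; grip across it from above at x = 0. Blade: x = 75 to 195, 50 wide, 3 thick, underside z = 0. Neck 18 wide. Foot under the handle's end (x = -58) down to z = 0
- rest: fixed low rest carrying the disc, 130 mm (x) by 120 (y), 30 high: two wooden battens along y, 25 wide, on a thin base, with a 76 mm slot between them, open at both y ends. Slot floor 5 mm, batten tops 30 mm above the table. The blade goes in along +y from the -y end (robot's right). Origin: centre of its underside, on the table
- stand: fixed drying stand at the left, in plan like the rest: 130 mm (x) by 120 (y), two rails along y, 25 wide, 76 mm slot open at the top and both y ends; rail tops 80 mm, slot floor 6 mm above the table. The blade goes down the slot, handle out of the -y end, above the rests (38 mm high with what they carry). Origin: centre of its underside, on the table
Things that resemble listed ones, but are neither listed nor needed, are in the scene too. What is shaped like the disc but red is not meant.

How it is judged:
On the way:
1. the disc is lifted off its rest, carried by the spatula alone (z of disc in the frame of rest above 0.04 m and contact force between disc and spatula above 0.15 N and contact force between disc and rest below 0.01 N and angle between disc's own z axis and vertical below 0.35 rad), for 0.2 s.
At the end, for the whole second after the job is handed in: The disc lies still and flat (0.1 rad) on the stand's rails, its centre within 25 mm of the stand's centre seen from above, not touching the spatula. The spatula lies still on the table, right side up and flat (0.12 rad, underside below 12 mm), not touching the stand (horizontal distance between disc and stand below 0.025 m and angle between disc's own z axis and vertical below 0.1 rad and z of disc in the frame of stand between 0.076 and 0.084 m and contact force between disc and stand above 0.1 N and contact force between disc and spatula below 0.02 N and linear speed of each of disc, spatula below 0.02 m/s and height (world z) of spatula below 0.012 m and angle between spatula's own z axis and vertical below 0.12 rad and contact force between spatula and stand below 0.02 N).
It fails at once if the gripper or arm touches the varnished disc (contact force between any of the fingers, the arm and disc above 0.3 N).
It fails at once if the disc is dropped (falls freely, faster than 0.5 m/s) (linear speed of disc above 0.5 m/s and contact force between anything else and disc below 0.01 N).
It also fails if it takes over 61 s, if anything falls off the work surface, if the arm or the gripper's body presses on something with over 40 N, if the wrist force passes 120 N, or if a joint passes its speed limit or range.

## Robot

A 7-joint arm with a two-finger parallel gripper is mounted at the origin on the work surface. World frame = base frame: x ahead of the robot, y to its left, z up, the work surface at z = 0. Lengths are in m, angles in rad, forces in N, time in s.
With the tool pointing down it reaches from about 0.425 to 0.95 m from the base axis. Payload 4.7 kg.
Tool frame: the origin (TCP) lies on the centre line of the jaws, within the pads' length; the fingertips stand robot.nose_length ahead of it and the grasp point (between the pads) lies 8 mm behind it (robot.nose_length is the distance from the TCP to the fingertips, in m); z points along the fingers, x is the direction in which the jaws open and shut, and the axes are right-handed (so a half turn about z gives the same grasp; the last joint's range is limited). The gripper opens to 85 mm and grips with 20 to 120 N. Pads are 22 mm wide; open, the fingers measure 114 mm over their backs; the gripper's body (76 mm by 85 mm) begins 54 mm behind the grasp point. The pads swing forward as they close: fully open they stand 13 mm farther back than shut.
Start: joints at [1.26, 0.469, -0.049, 1.532, 0.024, 1.141, -0.082], TCP at [0.188, -0.648, 0.242] pointing down, gripper open.
Joint ranges: [-2.59, 2.59], [-0.33, 1.99], [-1.39, 1.29], [0.1, 2.45], [-1.04, 4.18], [0.21, 1.99], [-2.66, 2.66]. Speed limits (rad/s): [2.57, 2.57, 3.14, 3.14, 3.14, 3.14, 3.14].

## Interface

Orientations are given as [roll, pitch, yaw] about the fixed x, y, z axes, in that order (R = Rz(yaw) Ry(pitch) Rx(roll)).
In Python, from plant import robot gives the robot as it stands. Calls block until the motion is done:
- robot.goto(position, orientation): joint-space move of the TCP to a pose.
- robot.move_straight(position, vel=0.15, attitude=None, contact_N=None): straight line of the TCP; attitude=None keeps the orientation; vel is the mean speed in m/s. With contact_N (N) it stops when the force on the tool has changed by that much, and returns True; else False.
- robot.move_joints(angles): joint-space move.
- robot.grip(opening, strength=None): opening from 0.0 (shut) to 1.0 (fully open); strength is the grip in N (None keeps the last); returns when the fingers have stopped.
- robot.sleep(seconds).
- robot.inverse_kinematics(position, orientation): joint angles nearest the present ones, or None.
- robot.sense(): the state.
- robot.grab_frame(name): name is "scene" or "top"; returns a dict with "image" (400x640x3 uint8, red, green, blue), "range_z" (400x640 float32, m along the optical axis (not along the pixel's ray), 0 where there is no reading), "fx", "fy", "cx", "cy" (pixels), "dist_coeffs" ([k1, k2, p1, p2, k3] as OpenCV has them; the pictures are not rectified), "R" (3x3) and "t" (3): a world point X has camera coordinates R X + t. Camera axes: x right, y down, z forward; pixel columns grow to the right and rows downward; lengths in m; the calibration is good to about 2 mm. A picture is of the moment at which its call begins.
A pose or a line that the arm cannot do raises robot.IKError and nothing moves.
- robot.close_job(): hands the job in, once; it reports no verdict.
The state is a dict: "t": time; "joint_pos": joint angles; "joint_velocities": joint speeds; "effort": joint torques, N m; "tcp_pos": TCP position; "tcp_rot": TCP orientation; "wrist_force": force on the tool from outside, world axes, zero at the start; "torque": the same for the moment, N m; "opening": opening from 0.0 (shut) to 1.0 (fully open).
Only numpy, scipy, OpenCV 4.12 (cv2) and the standard library are available. Lean on these libraries where they do the work, as an engineer would, in place of code of your own. Each camera call takes 0.05 s, during which the arm holds its last target.

## Working session

There is one attempt and no reset: what is moved stays moved. The work goes in short steps, each a Python script; the robot and the scene stay as the last script left them, time stands still between calls to the robot, and variables do not carry over. Pictures are saved under pics/ and viewed, and the job is handed in when it is done.

```bash
ls; mkdir -p pics; python3 - <<'E'
from plant import robot
import cv2
for n in("scene","top"):
    f=robot.grab_frame(n)
    cv2.imwrite(f"pics/{n}0.png",f["image"][:,:,::-1])
    print(n,f["fx"],f["fy"],f["cx"],f["cy"],f["dist_coeffs"],f["R"],f["t"])
    import pickle;pickle.dump(f,open(f"{n}0.pkl","wb"))
s=robot.sense();print(s["t"],s["tcp_pos"],s["tcp_rot"],s["opening"],robot.nose_length)
E
```

```text
pics
scene 386.89333668810474 386.89333668810474 313.4062465422611 201.6674787930346 [-0.0685372  0.         0.         0.         0.       ] [[-0.88534876  0.46477606  0.01186514]
 [ 0.38925759  0.75496655 -0.52773481]
 [-0.25423629 -0.46261077 -0.84932631]] [ 0.45123907 -0.16879207  1.32236093]
top 496.2156580189007 496.2156580189007 322.2767067627357 194.3136600905729 [-0.12492745  0.          0.          0.          0.        ] [[ 0.1123408  -0.99365153  0.0060145 ]
 [-0.96791166 -0.1107959  -0.22554666]
 [ 0.22478116  0.01951659 -0.9742138 ]] [-0.0295003   0.49204865  1.14293199]
0.1 [ 0.18754015 -0.64788635  0.24136233] [ 3.14154512e+00  1.80164293e-03 -1.28903852e+00] 1.0051455483937595 0.011
```

View pics/scene0.png

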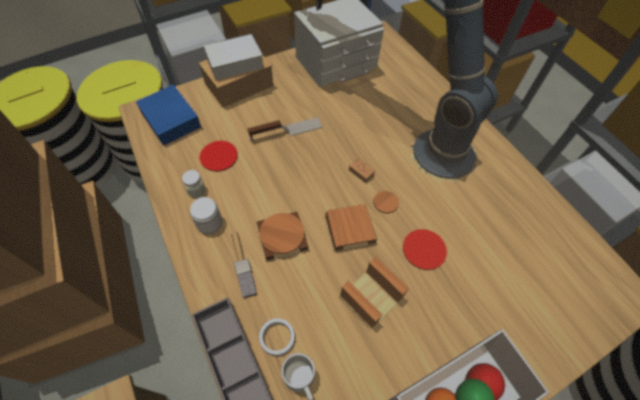

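View pics/top0.png

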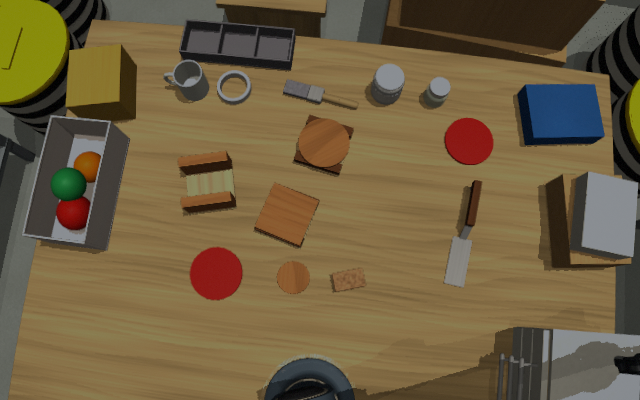

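Candidates for the disc in the top view: the large disc on its rest (323,143), the square panel on the other rest (287,214), the small disc (293,277), and red discs (216,273) and (469,141). I choose (323,143). For the spatula: the steel blade with a wooden handle (462,235), or the brush (320,95). I choose (462,235). The stand is at (207,181). Next I check close crops and measure.

```bash
cat > h.py <<'E'
import numpy as np,cv2,pickle
def K(f): return np.array([[f["fx"],0,f["cx"]],[0,f["fy"],f["cy"]],[0,0,1.]])
def ray(f,uv):
    uv=np.asarray(uv,float).reshape(-1,1,2)
    n=cv2.undistortPoints(uv,K(f),np.array(f["dist_coeffs"],float)).reshape(-1,2)
    R=np.array(f["R"]);t=np.array(f["t"])
    d=np.c_[n,np.ones(len(n))]
    return -R.T@t, d@R, n   # centre, world dirs (R^T d)
def onplane(f,uv,z):
    c,d,_=ray(f,uv); s=(z-c[2])/d[:,2]; return c+s[:,None]*d
def cloud(f):
    h,w=f["range_z"].shape
    u,v=np.meshgrid(np.arange(w),np.arange(h))
    c,d,_=ray(f,np.c_[u.ravel(),v.ravel()])
    P=c+d*f["range_z"].reshape(-1,1)
    P[f["range_z"].ravel()==0]=np.nan
    return P.reshape(h,w,3)
E
python3 - <<'E'
from h import *
f=pickle.load(open("top0.pkl","rb"));im=f["image"][:,:,::-1]
a=cv2.resize(im[115:175,285:365],None,fx=5,fy=5,interpolation=2)[:300,:400]
b=cv2.resize(im[175:295,430:500],None,fx=5,fy=5,interpolation=2)
c=cv2.resize(im[140:220,170:245],None,fx=5,fy=5,interpolation=2)
W=np.zeros((600,800,3),np.uint8);W[:300,:400]=a;W[:600,410:760]=b;W[300:600,:375]=c[50:350]
cv2.imwrite("pics/crop1.png",W)
P=cloud(f)
for n,(u,v) in dict(table=(380,200),disc=(323,143),handle=(474,200),blade=(457,265),neck=(466,232),railA=(205,160),railB=(206,202),floor=(210,183),batten=(347,130),panel=(287,214)).items(): print(n,P[v-1:v+2,u-1:u+2].reshape(-1,3).mean(0).round(4))
E
```

```text
table [ 0.507  -0.1194  0.0006]
disc [0.6283 0.0397 0.0384]
handle [ 0.5197 -0.3431  0.0585]
blade [ 0.3635 -0.3241  0.0053]
neck [ 0.445  -0.3368  0.0243]
railA [0.5387 0.3171 0.0818]
railB [0.4367 0.2976 0.0806]
floor [0.5007 0.3148 0.0059]
batten [ 0.6723 -0.0169  0.032 ]
panel [0.4376 0.1063 0.0393]
```

View pics/crop1.png

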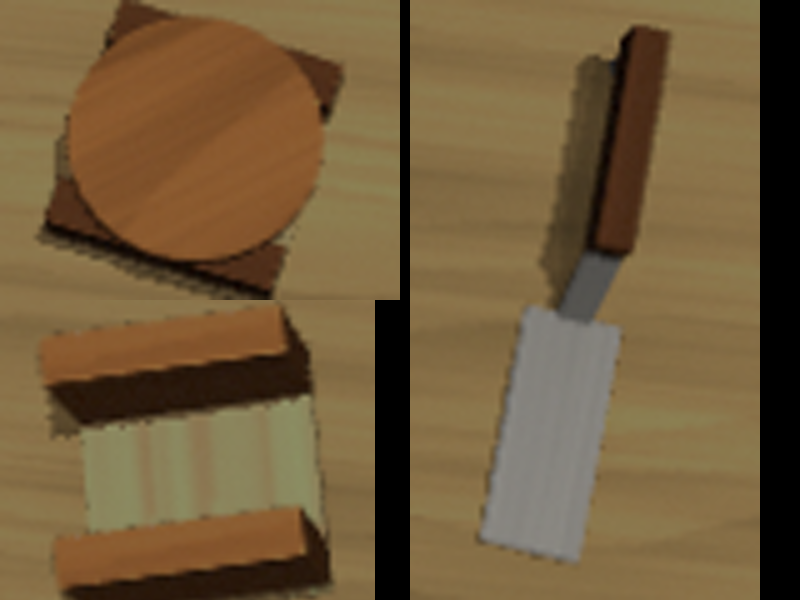

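```bash
cat > meas.py <<'E'
from h import *
def poly_mask(f,box):
    m=np.zeros(f["range_z"].shape,bool);u0,v0,u1,v1=box;m[v0:v1,u0:u1]=1;return m
def rect(f,P,box,z0,z1,n):
    m=poly_mask(f,box)&(P[...,2]>z0)&(P[...,2]<z1)
    m=m.astype(np.uint8);k,l,st,_=cv2.connectedComponentsWithStats(m)
    i=1+np.argmax(st[1:,4]);p=P[l==i]
    r=cv2.minAreaRect((p[:,:2]*1000).astype(np.float32))
    print(n,len(p),"c",np.round(r[0],1),"size",np.round(r[1],1),"ang",round(r[2],2),"z",p[:,2].mean().round(4),"mean",(p[:,:2].mean(0)*1000).round(1))
    return p,r
E
python3 - <<'E'
from meas import *
for nm in ("top","scene"):
    f=pickle.load(open(nm+"0.pkl","rb"));P=cloud(f)
    X,Y=P[...,0],P[...,1]
    def reg(x0,x1,y0,y1,z0,z1,n):
        m=((X>x0)&(X<x1)&(Y>y0)&(Y<y1)&(P[...,2]>z0)&(P[...,2]<z1)).astype(np.uint8)
        k,l,st,_=cv2.connectedComponentsWithStats(m)
        if k<2: print(n,"none");return
        p=P[l==1+np.argmax(st[1:,4])]
        r=cv2.minAreaRect((p[:,:2]*1000).astype(np.float32))
        print(nm,n,len(p),"c",np.round(r[0],1),"size",np.round(r[1],1),"ang",round(r[2],2),"z",p[:,2].mean().round(4),"mean",(p[:,:2].mean(0)*1000).round(1))
        if n=="disc": print("  circ",cv2.minEnclosingCircle((p[:,:2]*1000).astype(np.float32)))
    reg(.53,.73,-.06,.14,.0345,.05,"disc")
    reg(.53,.73,-.06,.14,.02,.05,"disc+rest")
    reg(.49,.60,.22,.40,.075,.09,"railA")
    reg(.38,.47,.22,.40,.075,.09,"railB")
    reg(.4,.65,-.42,-.28,.05,.07,"handle")
    # blade: by colour
    hsv=cv2.cvtColor(np.ascontiguousarray(f["image"]),cv2.COLOR_RGB2HSV)
    m=((X>.25)&(X<.46)&(Y>-.42)&(Y<-.26)&(hsv[...,1]<60)&(P[...,2]<.012)).astype(np.uint8)
    k,l,st,_=cv2.connectedComponentsWithStats(m);mm=(l==1+np.argmax(st[1:,4]))
    v,u=np.nonzero(mm);q=onplane(f,np.c_[u,v],.003)
    r=cv2.minAreaRect((q[:,:2]*1000).astype(np.float32));print("blade",len(q),r,q.mean(0), np.nanmean(P[mm],0))
E
```

```text
top disc 1946 c [630.9  38.3] size [128.9 129.1] ang 77.12 z 0.0392 mean [630.1  37.9]
  circ ((633.4894409179688, 38.1852912902832), 68.1034927368164)
top disc+rest 2359 c [632.  38.] size [128.8 131.7] ang 77.96 z 0.0377 mean [627.5  38. ]
top railA 522 c [541.1 326.2] size [ 28.2 120.7] ang 13.93 z 0.081 mean [541.2 325.5]
top railB 541 c [443.  301.2] size [ 27.2 121.9] ang 14.29 z 0.081 mean [443. 300.]
top handle 397 c [ 514.6 -344.5] size [ 21.9 113.3] ang 82.16 z 0.0576 mean [ 514.5 -343.6]
blade 983 ((376.70367431640625, -326.49029541015625), (50.9201545715332, 126.25253295898438), 82.72240447998047) [ 0.37421313 -0.3262187   0.003     ] [ 0.37396753 -0.32568334  0.00498457]
scene disc 1378 c [635.3  37.7] size [129.1 126.7] ang 63.11 z 0.0381 mean [635.3  39.6]
  circ ((635.0167846679688, 36.23891067504883), 66.85775756835938)
scene disc+rest 1686 c [634.3  37.2] size [131.3 129. ] ang 77.08 z 0.0367 mean [636.   41.7]
scene railA 476 c [545.  323.7] size [ 27.3 117.9] ang 13.81 z 0.0794 mean [544.9 325.6]
scene railB 411 c [447.6 299.3] size [ 27.3 119.1] ang 12.42 z 0.0791 mean [447.5 301.7]
scene handle 188 c [ 518.5 -344.8] size [ 24.9 114.7] ang 84.51 z 0.0564 mean [ 519.  -343.8]
blade 344 ((378.4117736816406, -326.72650146484375), (50.396888732910156, 118.26305389404297), 82.24874877929688) [ 0.37813155 -0.32625387  0.003     ] [ 0.37851848 -0.32546816  0.00393916]
```

```bash
cat > plan.py <<'E'
import numpy as np
d=np.deg2rad
H0=d(172.6);G0=np.array([.510,-.3438])
REST=np.array([.633,.038]);H1=d(77.5)
ST=np.array([.494,.3126]);H2=d(103.9)
u=lambda h:np.array([np.cos(h),np.sin(h)])
def pose(g,h,z,s): # spatula origin g, heading h, underside z
    y=h+s*np.pi/2; y=(y+np.pi)%(2*np.pi)-np.pi
    return [float(g[0]),float(g[1]),z+.037],[np.pi,0.,float(y)]
E
python3 - <<'E'
from plan import *
from plant import robot
for s in(1,-1):
  for n,g,h,z in[("pick",G0,H0,0),("pickup",G0,H0,.12),("pre",REST-u(H1)*.29,H1,.014),("in",REST-u(H1)*.142,H1,.014),("lift",REST-u(H1)*.142,H1,.15),("stand",ST-u(H2)*.142,H2,.15),("stlow",ST-u(H2)*.142,H2,.06),("out",ST-u(H2)*.29,H2,.06)]:
    q=robot.inverse_kinematics(*pose(g,h,z,s)); print(s,n,None if q is None else np.round(q,2))
E
```

```text
1 pick [ 0.58  0.61 -0.08  1.84  0.07  0.69 -1.24]
1 pickup [ 0.6   0.46 -0.11  1.77  0.06  0.92 -1.23]
1 pre [-0.36  0.91  1.1   1.87 -0.97  1.03 -2.19]
1 in [ 0.86  0.95 -1.19  1.8   0.99  1.12  2.23]
1 lift [ 0.87  0.72 -1.18  1.71  0.7   1.21  2.43]
1 stand [ 0.44  0.61 -1.17  1.84  0.63  1.13  2.42]
1 stlow [ 0.42  0.78 -1.18  1.91  0.85  1.06  2.26]
1 out [-0.89  0.74  1.11  1.98 -0.82  0.97 -2.26]
-1 pick [ 0.96  0.7  -0.61  1.82  0.54  0.8   1.51]
-1 pickup [ 1.02  0.55 -0.69  1.74  0.41  1.    1.62]
-1 pre [ 0.66  0.64 -0.44  1.8   0.37  0.78 -0.2 ]
-1 in [ 0.5   0.65 -0.55  1.82  0.46  0.8  -0.52]
-1 lift [ 0.55  0.49 -0.62  1.73  0.32  1.03 -0.4 ]
-1 stand [ 0.43  0.6  -1.15  1.84  0.61  1.12 -0.7 ]
-1 stlow [ 0.36  0.71 -1.06  1.91  0.75  0.99 -0.81]
-1 out [ 0.39  0.56 -0.69  1.9   0.47  0.84 -0.3 ]
```

```bash
python3 - <<'E'
from plan import *
from plant import robot
import cv2,pickle
robot.goto(*pose(G0,H0,.12,-1))
p,o=pose(G0,H0,0.0,-1)
print(robot.move_straight(p,vel=.1,contact_N=8))
s=robot.sense();print(s["t"],s["tcp_pos"],s["wrist_force"])
robot.grip(0.0,100)
s=robot.sense();print(s["t"],s["tcp_pos"],s["wrist_force"],s["opening"])
p2,_=pose(G0,H0,.11,-1);robot.move_straight(p2,vel=.1)
s=robot.sense();print(s["t"],s["tcp_pos"],s["wrist_force"],s["torque"],s["opening"])
for n in("scene","top"):
    f=robot.grab_frame(n);pickle.dump(f,open(n+"1.pkl","wb"));cv2.imwrite(f"pics/{n}1.png",f["image"][:,:,::-1])
E
```

```text
False
3.1083 [ 0.51055839 -0.34402429  0.03776276] [-1.24765535  0.37673132 -0.00516457]
3.725 [ 0.51015019 -0.34374534  0.03724723] [-1.17062814  0.17847688  2.11154299] 0.2182783422443675
4.975 [ 0.50948196 -0.34357768  0.14615337] [ 0.2895858  -0.6496462  -1.36948618] [-0.00475467 -0.08980048 -0.0093519 ] 0.21659852494187729
```

View pics/top1.png

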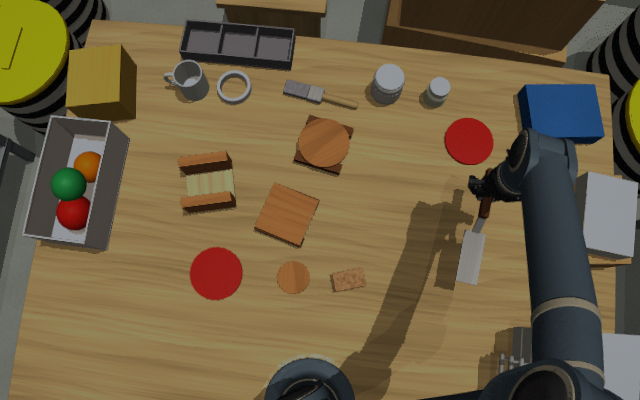

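View pics/scene1.png

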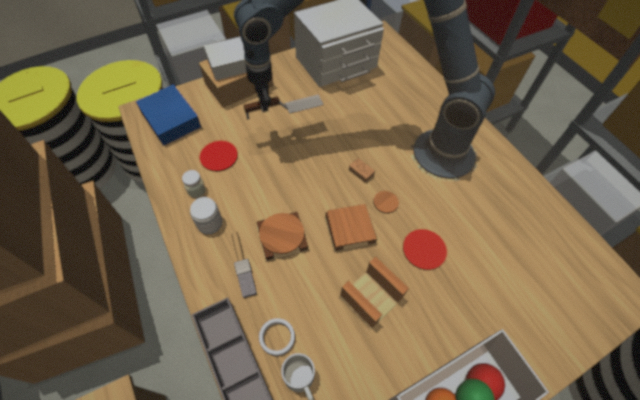

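Both views show the spatula held, with the blade at top (470,258) and scene (303,103). Next I measure its height, tilt and heading in the grip.

```bash
cat > blade.py <<'E'
from h import *
from plan import *
def blade(f,tcp,yaw,tag=""):
    """blade top points in grip frame (x along heading, y left, z above spatula underside)"""
    P=cloud(f);h=yaw+np.pi/2
    D=P-np.array([tcp[0],tcp[1],tcp[2]-.037])
    a=D[...,0]*np.cos(h)+D[...,1]*np.sin(h);b=-D[...,0]*np.sin(h)+D[...,1]*np.cos(h);c=D[...,2]
    m=((a>.07)&(a<.21)&(abs(b)<.05)&(abs(c)<.025)).astype(np.uint8)
    k,l,st,_=cv2.connectedComponentsWithStats(m)
    if k<2:print(tag,"none");return
    m=l==1+np.argmax(st[1:,4]);x,y,z=a[m]*1e3,b[m]*1e3,c[m]*1e3
    A=np.c_[x-135,y,np.ones(len(x))];s,_,_,_=np.linalg.lstsq(A,z,rcond=None)
    r=cv2.minAreaRect(np.c_[x,y].astype(np.float32))
    print(tag,len(x),"pitch slope",s[0].round(4),"roll slope",s[1].round(4),"top z at 135:",s[2].round(2),"rect",np.round(r[0],1),np.round(r[1],1),round(r[2],1),"xmax",x.max().round(1))
E
python3 - <<'E'
from blade import *
from plant import robot
s=robot.sense();print(s["t"],s["tcp_rot"])
for n in("top","scene"): blade(pickle.load(open(n+"1.pkl","rb")),s["tcp_pos"],s["tcp_rot"][2],n)
E
```

```text
5.075 [-3.14031075e+00 -7.38889639e-04  1.44169038e+00]
top 1180 pitch slope -0.0084 roll slope 0.0032 top z at 135: 4.9 rect [134.4  -1.1] [128.2  51.6] 0.5 xmax 198.6
scene 420 pitch slope 0.0005 roll slope 0.0197 top z at 135: 2.39 rect [133.1  -1.9] [125.5  52. ] 0.6 xmax 195.7
```

```bash
python3 - <<'E'
from h import *
for nm in("top","scene"):
    f=pickle.load(open(nm+"0.pkl","rb"));P=cloud(f)
    m=(np.hypot(P[...,0]-.633,P[...,1]-.038)<.1)&(P[...,2]>.022)&(P[...,2]<.0345)
    p=P[m]*1e3
    r=cv2.minAreaRect(p[:,:2].astype(np.float32));print(nm,len(p),r)
    best=min((np.ptp(np.percentile(p[:,0]*np.cos(a)+p[:,1]*np.sin(a),[1,99])),np.rad2deg(a)) for a in np.deg2rad(np.arange(-25,5,.5)))
    print(best)
E
```

```text
top 382 ((631.9166259765625, 36.293487548828125), (124.77117919921875, 131.3194122314453), 78.49761199951172)
(np.float64(126.87933824454137), np.float64(-11.5))
scene 301 ((634.243896484375, 37.052490234375), (131.3414306640625, 126.62666320800781), 78.18598937988281)
(np.float64(125.77364449232152), np.float64(-11.5))
```

```bash
sed -i 's/REST=.*/REST=np.array([.633,.0375]);H1=d(78.0)/' plan.py; python3 - <<'E'
from plan import *
from blade import blade
from plant import robot
import cv2,pickle
robot.goto(*pose(REST-u(H1)*.30,H1,.12,-1))
p,o=pose(REST-u(H1)*.30,H1,.014,-1)
print(robot.move_straight(p,vel=.12,attitude=o))
s=robot.sense();print(s["t"],s["tcp_pos"],s["tcp_rot"],s["wrist_force"])
for n in("scene","top"):
    f=robot.grab_frame(n);pickle.dump(f,open(n+"2.pkl","wb"));cv2.imwrite(f"pics/{n}2.png",f["image"][:,:,::-1])
    blade(f,s["tcp_pos"],s["tcp_rot"][2],n)
E
```

```text
False
7.5417 [ 0.57134385 -0.2561371   0.05180898] [ 3.14140972e+00 -1.69228886e-03 -2.09463109e-01] [ 0.5818975  -0.21811837 -0.74121106]
scene 1215 pitch slope -0.0441 roll slope -0.0091 top z at 135: -6.19 rect [139.9   0. ] [ 99.9 139.7] 90.0 xmax 209.8
top 2012 pitch slope -0.0231 roll slope -0.0078 top z at 135: -5.31 rect [140.  -0.] [100.  139.8] 90.0 xmax 210.0
```

View pics/top2.png

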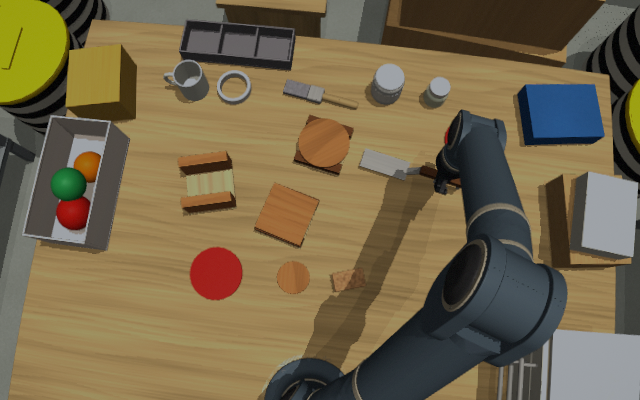

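The blade lies in line with the slot, its tip at (361,161) in front of the rest at (348,155). Now I insert it.

```bash
python3 - <<'E'
from plan import *
from plant import robot
import cv2,pickle
p,o=pose(REST-u(H1)*.142,H1,.014,-1)
print(robot.move_straight(p,vel=.1,attitude=o,contact_N=6))
s=robot.sense();print(s["t"],s["tcp_pos"],s["tcp_rot"],s["wrist_force"])
for n in("scene","top"):
    f=robot.grab_frame(n);pickle.dump(f,open(n+"3.pkl","wb"));cv2.imwrite(f"pics/{n}3.png",f["image"][:,:,::-1])
E
python3 -c "
import cv2
a=cv2.resize(cv2.imread('pics/top3.png')[100:220,280:440],None,fx=4,fy=4,interpolation=2)
cv2.imwrite('pics/c3.png',a)"
```

```text
False
9.375 [ 0.60328941 -0.10232233  0.05093163] [ 3.14109483e+00  1.35498270e-04 -2.10665364e-01] [-0.15533065 -0.29997199 -1.87964184]
```

View pics/c3.png

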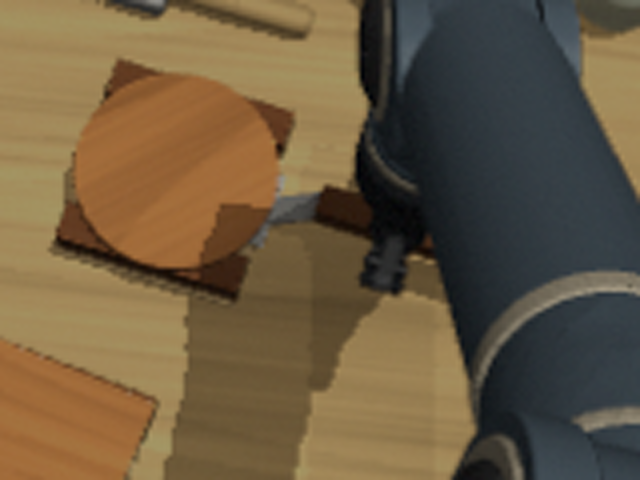

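The crop shows the blade fully under the disc (neck at (295,207) in the crop), centred in the slot, with the disc not displaced. Now a slow lift.

```bash
cat > look.py <<'E'
from h import *
import sys
def disc(f,c,z,tag):
    P=cloud(f);hsv=cv2.cvtColor(np.ascontiguousarray(f["image"]),cv2.COLOR_RGB2HSV)
    m=((np.hypot(P[...,0]-c[0],P[...,1]-c[1])<.09)&(abs(P[...,2]-z)<.013)).astype(np.uint8)
    k,l,st,_=cv2.connectedComponentsWithStats(m);m=l==1+np.argmax(st[1:,4])
    p=P[m]*1e3;s,_,_,_=np.linalg.lstsq(np.c_[p[:,:2]-np.array(c)*1e3,np.ones(len(p))],p[:,2],rcond=None)
    print(tag,len(p),"circ",cv2.minEnclosingCircle(p[:,:2].astype(np.float32)),"med z",np.median(p[:,2]).round(1),"slopes",s.round(3))
E
python3 - <<'E'
from plan import *
from look import *
from plant import robot
import cv2,pickle
g=REST-u(H1)*.142
p,o=pose(g,H1,.035,-1); robot.move_straight(p,vel=.03,attitude=o)
s=robot.sense();print(s["t"],s["tcp_pos"],s["wrist_force"])
p,o=pose(g,H1,.13,-1); robot.move_straight(p,vel=.06,attitude=o)
s=robot.sense();print(s["t"],s["tcp_pos"],s["tcp_rot"],s["wrist_force"],s["torque"])
for n in("scene","top"):
    f=robot.grab_frame(n);pickle.dump(f,open(n+"4.pkl","wb"));cv2.imwrite(f"pics/{n}4.png",f["image"][:,:,::-1])
    disc(f,REST,.141,n)
E
```

```text
10.325 [ 0.60329149 -0.10141749  0.07184536] [ 0.35323592  0.31475088 -2.49478437]
12.0583 [ 0.6032076  -0.10136696  0.16653047] [ 3.14154331e+00  8.98232617e-04 -2.09369008e-01] [-0.16051918 -0.15515162 -2.84857417] [-0.24657902  0.06392095 -0.00816102]
scene 1741 circ ((630.3482666015625, 30.533119201660156), 74.02880859375) med z 141.5 slopes [-1.80000e-02 -2.70000e-02  1.41567e+02]
top 2406 circ ((629.82861328125, 30.676137924194336), 72.49566650390625) med z 142.7 slopes [-1.10000e-02 -1.20000e-02  1.42591e+02]
```

View pics/top4.png

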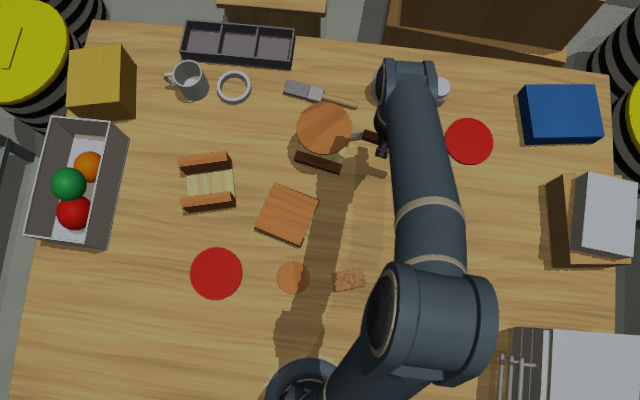

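View pics/scene4.png

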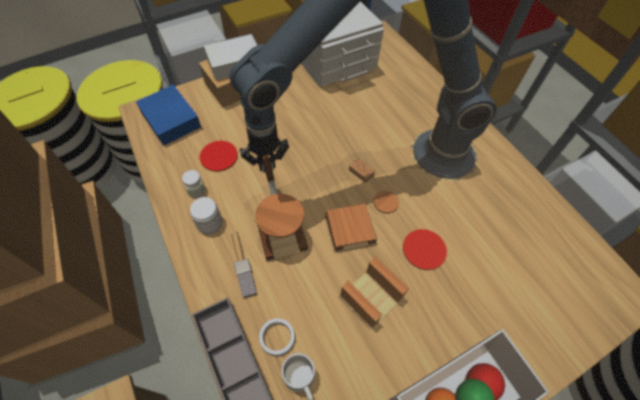

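The disc is lifted and level, at top (324,128), clear of the rest. Now I carry it to above the stand at moderate speed.

```bash
python3 - <<'E'
from plan import *
from look import *
from plant import robot
import cv2,pickle
g=ST-u(H2)*.142
p,o=pose(g,H2,.13,-1); robot.move_straight(p,vel=.08,attitude=o)
robot.sleep(.2)
s=robot.sense();print(s["t"],s["tcp_pos"],s["tcp_rot"],s["wrist_force"],s["torque"])
for n in("scene","top"):
    f=robot.grab_frame(n);pickle.dump(f,open(n+"5.pkl","wb"));cv2.imwrite(f"pics/{n}5.png",f["image"][:,:,::-1])
    P=cloud(f)
    a=(P[...,:2]-s["tcp_pos"][:2])@u(H2)
    m=(np.hypot(P[...,0]-ST[0],P[...,1]-ST[1])<.1)&(abs(P[...,2]-.141)<.013)&(a>.077)
    v,w=np.nonzero(m);q=P[m][:,:2]
    print(n,len(q),"area-mean",q.mean(0),"rect",cv2.minAreaRect((q*1000).astype(np.float32)))
    disc(f,ST,.141,n)
E
```

```text
16.0833 [0.52814827 0.17468458 0.16698998] [3.14157786e+00 1.98758438e-06 2.42481326e-01] [ 0.03169838  0.39900108 -2.90427848] [-0.17733238 -0.08937076  0.03072095]
scene 2145 area-mean [0.49759339 0.31409576] rect ((496.0199890136719, 312.3121337890625), (128.40853881835938, 126.82965087890625), 55.8127555847168)
scene 2197 circ ((498.00311279296875, 304.603759765625), 72.08629608154297) med z 141.2 slopes [-7.00000e-03 -2.80000e-02  1.41277e+02]
top 2465 area-mean [0.49151072 0.31189524] rect ((492.88006591796875, 311.98028564453125), (130.1930389404297, 129.66038513183594), 16.67165184020996)
top 2500 circ ((494.0107421875, 306.176025390625), 71.95030212402344) med z 143.2 slopes [-3.00000e-03 -1.40000e-02  1.43117e+02]
```

View pics/top5.png

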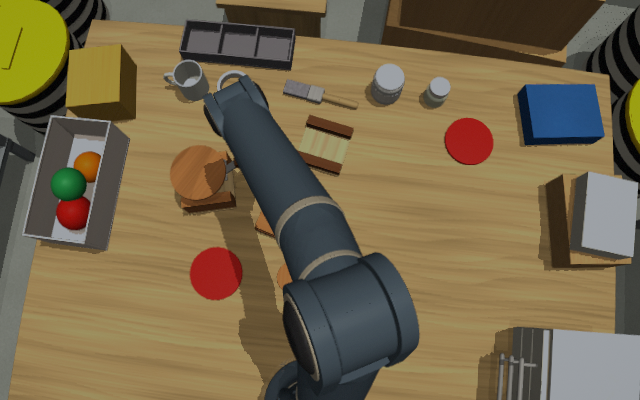

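The disc is within 1 mm of the stand's centre in both views. Now I lower it.

```bash
python3 - <<'E'
from plan import *
from look import *
from plant import robot
import cv2,pickle
g=ST-u(H2)*.142
p,o=pose(g,H2,.09,-1); robot.move_straight(p,vel=.06,attitude=o)
p,o=pose(g,H2,.062,-1); robot.move_straight(p,vel=.015,attitude=o)
s=robot.sense();print(s["t"],s["tcp_pos"],s["tcp_rot"],s["wrist_force"],s["torque"])
for n in("scene","top"):
    f=robot.grab_frame(n);pickle.dump(f,open(n+"6.pkl","wb"));cv2.imwrite(f"pics/{n}6.png",f["image"][:,:,::-1])
    disc(f,ST,.090,n)
E
```

```text
19.0167 [0.52815999 0.17474248 0.09905704] [ 3.14157642e+00 -1.09001445e-04  2.42550458e-01] [-0.03133126 -0.72978924 -1.97216362] [-0.07094467 -0.04602287  0.04965325]
scene 2210 circ ((497.8039855957031, 312.04449462890625), 83.88444519042969) med z 86.9 slopes [-9.0000e-03  0.0000e+00  8.6311e+01]
top 2600 circ ((492.468017578125, 314.33917236328125), 86.3545913696289) med z 88.8 slopes [6.0000e-03 7.0000e-03 8.8185e+01]
```

View pics/scene6.png

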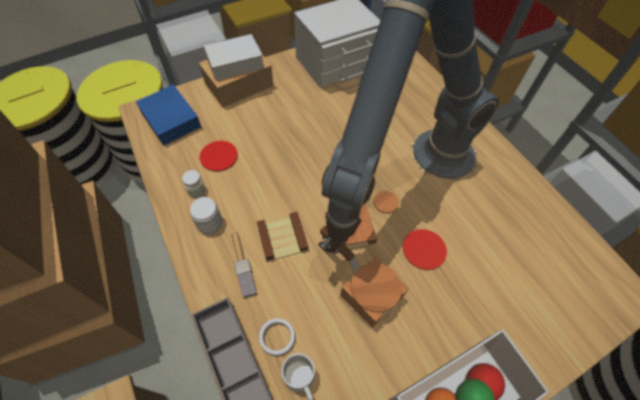

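The disc rests on the rails at (375,285), top at about 88 mm, and the tool load has dropped by about 0.9 N. Now I withdraw the spatula and return it to its first place.

```bash
python3 - <<'E'
from plan import *
from look import *
from plant import robot
import cv2,pickle
p,o=pose(ST-u(H2)*.31,H2,.062,-1); print(robot.move_straight(p,vel=.09,attitude=o,contact_N=5))
p,o=pose(ST-u(H2)*.31,H2,.12,-1); robot.move_straight(p,vel=.12,attitude=o)
s=robot.sense();print(s["t"],s["tcp_pos"],s["wrist_force"])
for n in("scene","top"):
    f=robot.grab_frame(n);pickle.dump(f,open(n+"7.pkl","wb"));cv2.imwrite(f"pics/{n}7.png",f["image"][:,:,::-1])
    disc(f,ST,.093,n)
E
```

```text
False
21.7667 [0.56798747 0.01157292 0.15660877] [ 0.11739861 -0.09316964 -2.00943345]
scene 2029 circ ((498.76483154296875, 315.42083740234375), 78.78423309326172) med z 87.2 slopes [-4.0000e-03  1.0000e-03  8.7002e+01]
top 2500 circ ((493.20892333984375, 314.05413818359375), 86.02271270751953) med z 88.8 slopes [1.0000e-03 6.0000e-03 8.8481e+01]
```

View pics/top7.png

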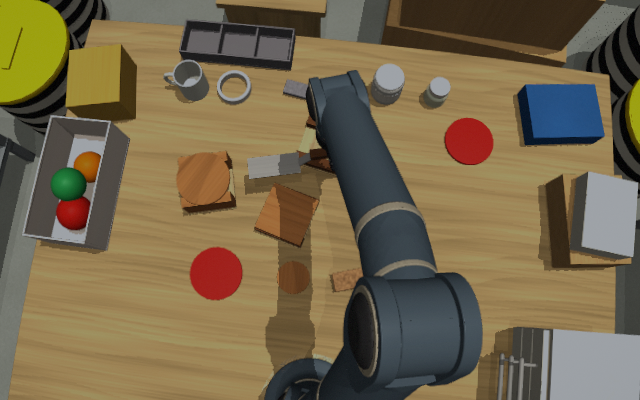

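The disc lies on the stand at (205,179) and the spatula is free. Now I lay it down.

```bash
python3 - <<'E'
from plan import *
from look import *
from plant import robot
import cv2,pickle
robot.goto(*pose(G0,H0,.12,-1))
p,o=pose(G0,H0,.02,-1); robot.move_straight(p,vel=.12,attitude=o)
p,o=pose(G0,H0,-.001,-1); print(robot.move_straight(p,vel=.02,attitude=o,contact_N=4))
s=robot.sense();print(s["t"],s["tcp_pos"],s["tcp_rot"],s["wrist_force"])
robot.grip(1.0);robot.sleep(.2)
p=[*s["tcp_pos"][:2],.25]; robot.move_straight(p,vel=.12)
robot.goto([.35,-.55,.25],o) if robot.inverse_kinematics([.35,-.55,.25],o) is not None else print("noik")
s=robot.sense();print(s["t"],s["tcp_pos"],s["opening"])
for n in("scene","top"):
    f=robot.grab_frame(n);pickle.dump(f,open(n+"8.pkl","wb"));cv2.imwrite(f"pics/{n}8.png",f["image"][:,:,::-1])
    P=cloud(f);X,Y,Z=P[...,0],P[...,1],P[...,2]
    m=(np.hypot(X-ST[0],Y-ST[1])<.1)&(Z>.084)&(Z<.1);q=P[m]*1e3
    print(n,"disc rect",cv2.minAreaRect(q[:,:2].astype(np.float32)))
    m=(X>.4)&(X<.65)&(Y>-.42)&(Y<-.28)&(Z>.05)&(Z<.07);q=P[m]*1e3
    if m.sum()>20:
        s_,_,_,_=np.linalg.lstsq(np.c_[q[:,:2]-q[:,:2].mean(0),np.ones(len(q))],q[:,2],rcond=None)
        print("handle",cv2.minAreaRect(q[:,:2].astype(np.float32)),s_)
    hsv=cv2.cvtColor(np.ascontiguousarray(f["image"]),cv2.COLOR_RGB2HSV)
    m=((X>.3)&(X<.45)&(Y>-.36)&(Y<-.29)&(hsv[...,1]<60));print("blade z",np.nanmedian(Z[m]),m.sum())
E
```

```text
True
25.2833 [ 0.50983312 -0.34371692  0.03724051] [-3.14079963e+00 -1.77661201e-04  1.44166997e+00] [-1.04425066 -0.59563623  3.77408916]
29.0917 [ 0.35204788 -0.54816297  0.25017004] 1.0018123186215593
scene disc rect ((495.7506408691406, 312.7935791015625), (127.90318298339844, 126.83451080322266), 75.97539520263672)
handle ((518.7550048828125, -345.05877685546875), (26.556758880615234, 113.47173309326172), 84.65472412109375) [-2.05018922e-02 -1.04998547e-01  5.67121832e+01]
blade z 0.004020501999537185 356
top disc rect ((492.40228271484375, 313.865478515625), (131.5904083251953, 129.23739624023438), 9.493607521057129)
handle ((515.5452880859375, -343.6790466308594), (22.353647232055664, 116.1697006225586), 82.53173065185547) [-1.99734361e-02 -8.45757193e-02  5.75514398e+01]
blade z 0.005360535259624211 1036
```

View pics/top8.png

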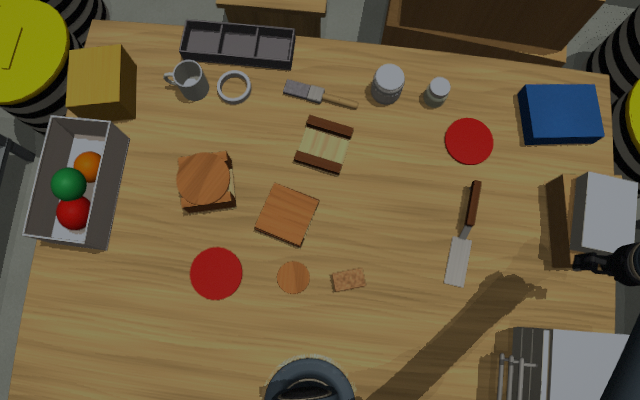

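View pics/scene8.png

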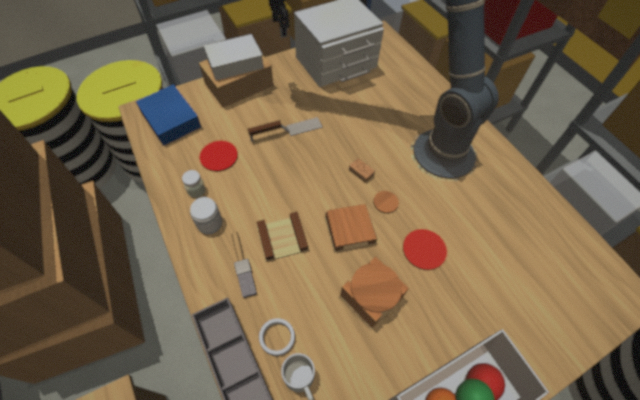

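The disc is flat on the stand (205,179) and the spatula is on the table (462,235). The handle's crosswise slope reads about 0.09, so I run the same fit on the first pictures, when it certainly lay flat.

```bash
python3 - <<'E'
from h import *
for k in "08":
  for n in("top","scene"):
    f=pickle.load(open(n+k+".pkl","rb"));P=cloud(f);X,Y,Z=P[...,0],P[...,1],P[...,2]
    m=(X>.4)&(X<.65)&(Y>-.42)&(Y<-.28)&(Z>.05)&(Z<.07);q=P[m]*1e3
    s=np.linalg.lstsq(np.c_[q[:,:2]-q[:,:2].mean(0),np.ones(len(q))],q[:,2],rcond=None)[0]
    hsv=cv2.cvtColor(np.ascontiguousarray(f["image"]),cv2.COLOR_RGB2HSV)
    m=((X>.3)&(X<.45)&(Y>-.36)&(Y<-.29)&(hsv[...,1]<60)&(Z<.01));b=P[m]*1e3
    t=np.linalg.lstsq(np.c_[b[:,:2]-b[:,:2].mean(0),np.ones(len(b))],b[:,2],rcond=None)[0]
    print(k,n,s.round(3),"blade",t.round(3))
E
```

```text
0 top [-1.7000e-02 -5.7000e-02  5.7581e+01] blade [-1.000e-03  2.000e-03  4.888e+00]
0 scene [-1.8000e-02 -8.7000e-02  5.6404e+01] blade [3.000e-03 9.000e-03 3.899e+00]
8 top [-2.0000e-02 -8.5000e-02  5.7551e+01] blade [ 0.000e+00 -2.000e-03  5.057e+00]
8 scene [-2.1000e-02 -1.0500e-01  5.6712e+01] blade [0.    0.    3.998]
```

The blade is flat now (slopes below 0.003), and the handle slope was similar in the first pictures, so it comes from edge pixels. I hand the job in.

```bash
python3 -c "
from plant import robot
print(robot.close_job(), robot.sense()['t'])"
```

```text
the job is handed in; nothing more can be done
the job is handed in; nothing more can be done
```

I lifted the large varnished disc off its rest with the spatula and set it on the drying stand. I then laid the spatula back in its first place on the table and handed the job in at about 29 s. No verdict was reported.

**Disc:** it lies flat on the rails, its top at about 88 mm. Its centre is about 1 mm from the stand's in each view. The two cameras differ by about 3–4 mm in x throughout, so I used the average for both.

**Spatula:** the blade is flat on the table (slope below 0.003) at its starting height, well clear of the stand.

**Disagreement:** the handle's crosswise slope read about 0.09–0.10. The same fit gave about 0.06–0.09 on the first pictures, so I took it as edge pixels and not a real tilt.

**Failed checks:**
- The camera check of the blade just before insertion failed because it picked up the table. I went by the picture instead.
- The simple circle fit to the disc was thrown off by other parts in view, so I used a rectangle fit for the final positions.

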